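# Clear the chips off the frame restorer's board

## Task

Free the clamp knob of the board's gate and slide the gate fully open, then take the scraper block and use it to wipe all the chips off the board into the trough, keeping the gripper's fingers off the chips. Afterwards stand the block upright back on its cork mat, slide the gate fully shut and turn its knob to lock it. Leave the jar, the mug and the bell alone.

Things in the scene. Friction and masses are not known exactly. Their poses are not given: they have to be found in the camera images.
- board: Fixed wooden work board. Origin on the table; x = from its trough end to its far end, y = across, towards the gate's rail, z up. Board top 45 mm high, x -70 to 140 mm, between side rims (inner faces y = -75 and +75 mm, tops 57 mm high, x -55 to 140 mm); far end open. Aluminium gate rail 45 mm high beside it, x -70 to -34, y 85 to 290 mm.
- trough (a point): Centre of the floor (4 mm high) of the steel trough sunk along the board's near end, axes as the board's. Inside: x -46 to +45 mm (there the board's edge), y -81 to 81 mm; outer walls 50 mm high.
- gate (a joint): Steel gate bar (10 mm thick, 148 mm long, top 60 mm high) across the board's edge at the board's x = -63 mm, y -74 to 74 mm when shut, with a square carriage (44 mm) at its +y end that carries the clamp knob (axis at y = 100 mm when shut). Value in m: 0 = shut, 0.165 = fully open, slid to the board's +y. Friction about 2 N; it can be dragged by the knob.
- knob (a joint): Clamp knob, upright axis. Value in rad, growing counter-clockwise from above: 0 = locked (its steel dog points to the board's -x, behind a fixed lug, so the gate cannot slide; it goes in only with the gate fully shut), 1.3 = end stop, free; the gate passes the lug from about 1.1. Friction about 0.06 N m; it stays where it is left.
- knob_grip (a point): Centre of the knob's upright black bar grip (46 mm long, 16 mm wide, 36 mm tall, 18 mm above and below this point). x = along the bar, y = across it, z up. It stands 90 mm above the table. Under the bar a disc 44 mm in diameter; the lug beside it reaches only 66 mm above the table.
- block: The scraper block: brass foot 45 (x) x 110 (y) x 22 mm (z), on it a wooden handle 24 (x) x 70 (y) mm rising to 72 mm. Origin centre of its underside. About 0.35 kg.
- mat: Cork mat fixed on the table, 110 (x) x 170 (y) x 4 mm: the scraper block's place. Origin centre of its underside.
- chip0: A loose chip of gesso, a flat polygon about 26 mm across and 12 to 14 mm thick, 12 g. Origin centre of its underside as built. May be absent.
- chip1: A loose chip of gesso, a flat polygon about 26 mm across and 12 to 14 mm thick, 12 g. Origin centre of its underside as built. May be absent.
- chip2: A loose chip of gesso, a flat polygon about 26 mm across and 12 to 14 mm thick, 12 g. Origin centre of its underside as built. May be absent.
- chip3: A loose chip of gesso, a flat polygon about 26 mm across and 12 to 14 mm thick, 12 g. Origin centre of its underside as built. May be absent.
- chip4: A loose chip of gesso, a flat polygon about 26 mm across and 12 to 14 mm thick, 12 g. Origin centre of its underside as built. May be absent.
- chip5: A loose chip of gesso, a flat polygon about 26 mm across and 12 to 14 mm thick, 12 g. Origin centre of its underside as built. May be absent.
- chip6: A loose chip of gesso, a flat polygon about 26 mm across and 12 to 14 mm thick, 12 g. Origin centre of its underside as built. May be absent.
- chip7: A loose chip of gesso, a flat polygon about 26 mm across and 12 to 14 mm thick, 12 g. Origin centre of its underside as built. May be absent.
- wax_jar: Bystander: closed jar of wax, 60 mm wide, 70 mm tall; origin centre of its underside.
- jug: Bystander: copper mug, 80 mm wide, 90 mm tall; origin centre of its underside.
- bell: Bystander: brass hand bell, 60 mm wide, 90 mm tall; origin centre of its underside.
There are look-alikes about, which are no part of the job. Leave any blue or white look-alike of the block alone.

How it is judged:
By the outcome, as a careful person would: the job done as asked, in the order asked, and still so for the second after the job is handed in, with the robot touching nothing.
Of chip0, chip1, chip2, chip3, chip4, chip5, chip6, chip7 only 5 to 7 are there at a start; the rules pass over those that are not, and their reading is None.
At some moment in a run one of block may be knocked a few centimetres aside while the robot is not near it.
Once in a run the grip may slacken for a moment while it holds something.
It also fails if it takes over 200 s, if anything falls off the work surface, if the arm or the gripper's body presses on something with over 40 N, if the wrist force passes 120 N, or if a joint passes its speed limit or range.

## Robot

A 6-joint arm with a two-finger parallel gripper is mounted at the origin on the work surface. World frame = base frame: x ahead of the robot, y to its left, z up, the work surface at z = 0. Lengths are in m, angles in rad, forces in N, time in s.
With the tool pointing down it reaches from about 0.3 to 0.875 m from the base axis. Payload 6.4 kg.
Tool frame: the origin (TCP) lies between the finger pads; the fingertips stand 25 mm ahead of it and the grasp point (between the pads) lies 6 mm ahead of it; z points along the fingers, y is the line along which they close (so a half turn about z gives the same grasp; the last joint's range is limited). The gripper opens to 85 mm and grips with 20 to 120 N. Pads are 22 mm wide; open, the fingers measure 114 mm over their backs; the gripper's body (76 mm by 85 mm) begins 54 mm behind the grasp point. The pads swing forward as they close: fully open they stand 13 mm farther back than shut.
Start: joints at [-1.54, 0.181, 1.607, -0, 1.354, -0.206], TCP at [0.135, -0.559, 0.221] pointing down, gripper open.
Joint ranges: [-2.99, 2.99], [-0.89, 2.07], [0.3, 2.58], [-1.14, 4.28], [0, 2.63], [-3.12, 3.12]. Speed limits (rad/s): [2.57, 2.57, 3.01, 3.14, 3.14, 3.14].

## Interface

Orientations are given as a unit quaternion [w, x, y, z].
In Python, from bench import ctrl gives the robot as it stands.
- The arm moves only by the tool servo_tool, never from a script. Its argument "series" is text: rows parted by semicolons, each of 7 numbers parted by spaces: the gripper command: -1 is fully open, 1 is shut, values between are in proportion, then the shift along the tool's x, y, z in m, then the turn, a rotation vector about the tool's x, y, z in degrees. A call has 1 to 12 rows; each row is the pose to reach, as a shift and turn from the pose commanded when the call began, along the tool's axes at that moment; what a row does not reach only later rows make up. A row lasts 1/12 s, in which the tool goes at most 41.7 mm and 7.16 degrees, less where a joint would pass 70% of its speed; a pose out of reach is approached as far as the arm can. A call with a gripper value outside its range is refused whole. The fingers move at their own pace and stop on an object; the grip force is fixed at half the most. Time passes only in rows, so rows that repeat a pose let the fingers close. It gives the time, the measured TCP pose, the force, the opening and the grip force at its end, in the units of the state.
- ctrl.get_obs(): the state, without advancing time (a new reading comes with each control period).
- ctrl.camera(name): name is "scene" or "top"; returns a dict with "img" (384x512x3 uint8, red, green, blue), "z_map" (384x512 float32, m along the optical axis (not along the pixel's ray), 0 where there is no reading), "fovy" (degrees; the focal length in pixels is half the picture's height over the tangent of half this angle, whatever the lens; pixels are square), "cx", "cy" (the principal point, pixels), "extrinsics" (4x4, takes a point from camera to world coordinates). Camera axes: x right, y down, z forward; pixel columns grow to the right and rows downward; lengths in m; the calibration is good to about 2 mm. A picture is of the moment at which its call begins.
- ctrl.hand_in(): hands the job in; it is judged then, once.
The state is a dict: "time_s": time; "q": joint angles; "dq": joint speeds; "joint_efforts": joint torques, N m; "eef_pos": TCP position; "eef_rot": TCP orientation; "wrist_force": force on the tool from outside, world axes, zero at the start; "torque": the same for the moment, N m; "opening": opening from 0.0 (shut) to 1.0 (fully open); "grasp_force": force on a finger pad.
Only numpy, scipy, OpenCV 4.12 (cv2) and the standard library are available. Lean on these libraries where they do the work, as an engineer would, in place of code of your own. Each camera call takes 0.05 s, during which the arm holds its last target. There are 200 camera calls.

## Working session

There is one attempt and no reset: what is moved stays moved. The work goes in short steps, Python scripts to look and compute and a tool call to move; the robot and the scene stay as the last step left them, time stands still between calls to the robot, and variables do not carry over. Pictures are saved under pics/ and viewed, at most 14 in all, crops included, and the job is handed in when it is done.

Besides the shell and the picture viewer there is one more tool, called after "Call:" as name(argument=value, ...), one argument or row to a line, values as JSON. servo_tool: Moves the arm, as the interface text tells. Its arguments: {"type":"object","properties":{"series":{"type":"string"}},"required":["series"]}

```bash
mkdir -p pics
cat > h.py <<'E'
import numpy as np, cv2
from bench import ctrl
def cam(n,save=None):
    c=ctrl.camera(n); im=c["img"]
    c["f"]=im.shape[0]/2/np.tan(np.radians(c["fovy"])/2)
    if save: cv2.imwrite("pics/"+save,im[:,:,::-1])
    return c
def cloud(c):
    h,w=c["z_map"].shape; u,v=np.meshgrid(np.arange(w),np.arange(h)); z=c["z_map"]
    p=np.stack([(u-c["cx"])/c["f"]*z,(v-c["cy"])/c["f"]*z,z],-1)
    E=np.array(c["extrinsics"]); return p@E[:3,:3].T+E[:3,3]
def ray(c,u,v,h):
    E=np.array(c["extrinsics"]); d=E[:3,:3]@np.array([(u-c["cx"])/c["f"],(v-c["cy"])/c["f"],1]); o=E[:3,3]
    return o+d*(h-o[2])/d[2]
def proj(c,p):
    E=np.array(c["extrinsics"]); q=E[:3,:3].T@(np.array(p)-E[:3,3]); return q[:2]/q[2]*c["f"]+[c["cx"],c["cy"]]
E
python3 - <<'E'
from h import *
for n in("top","scene"):
    c=cam(n,n+"0.png"); print(n,c["fovy"],c["cx"],c["cy"],np.round(c["extrinsics"],3).tolist(),(c["z_map"]>0).mean())
o=ctrl.get_obs(); print(o)
a=cv2.imread("pics/top0.png");cv2.imwrite("pics/top0b.png",cv2.resize(a,(800,600)))
a=cv2.imread("pics/scene0.png");cv2.imwrite("pics/scene0b.png",cv2.resize(a,(800,600)))
E
```

```text
top 42.2932729126566 252.31861449519403 194.3010698184928 [[0.023, -0.981, 0.191, 0.24], [-1.0, -0.024, -0.005, -0.0], [0.009, -0.191, -0.982, 1.749], [0.0, 0.0, 0.0, 1.0]] 0.9961446126302084
scene 48.2909258336539 260.0878167959175 189.15415423889007 [[-0.894, 0.349, -0.28, 0.872], [0.447, 0.703, -0.552, 0.62], [0.004, -0.619, -0.785, 0.974], [0.0, 0.0, 0.0, 1.0]] 0.995849609375
{'time_s': 0.1, 'q': array([-1.54029300e+00,  1.81447559e-01,  1.60793199e+00,  8.59158872e-06,
        1.35376351e+00, -2.06281784e-01]), 'dq': array([ 0.00053234, -0.0012281 , -0.00325256, -0.0005726 ,  0.00066395,
       -0.0008439 ]), 'joint_efforts': array([ 3.85986696e-04, -4.45875299e+01, -3.52238238e+01, -1.96797523e-04,
        4.12941357e-03,  4.11471657e-07]), 'eef_pos': array([ 0.13489678, -0.55842815,  0.22067344]), 'eef_rot': array([-7.71840352e-04,  9.92999595e-01,  1.18115210e-01,  7.22222149e-05]), 'wrist_force': array([ 0.91369761, -0.59111096,  0.21061281]), 'torque': array([0.00850325, 0.01664047, 0.00977891]), 'grasp_force': 0.0, 'opening': 1.0005611477211256}
```

View pics/top0b.png

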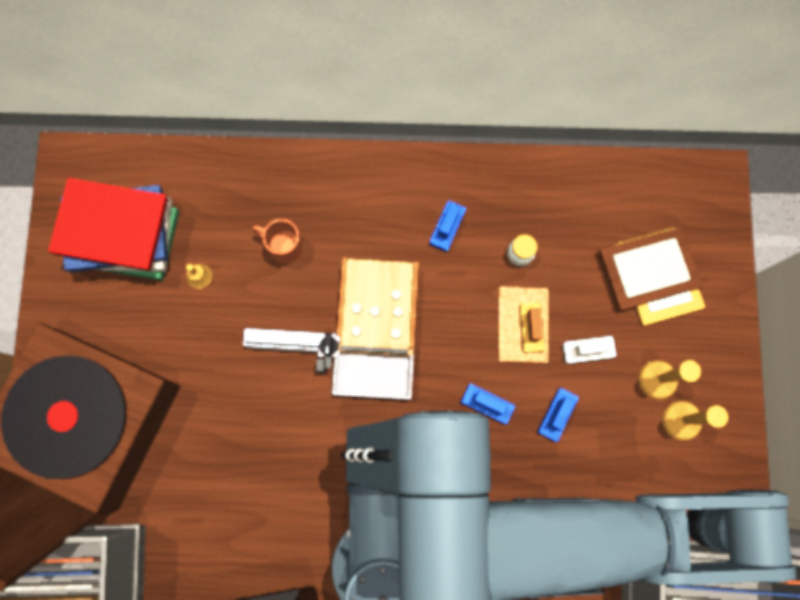

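View pics/scene0b.png

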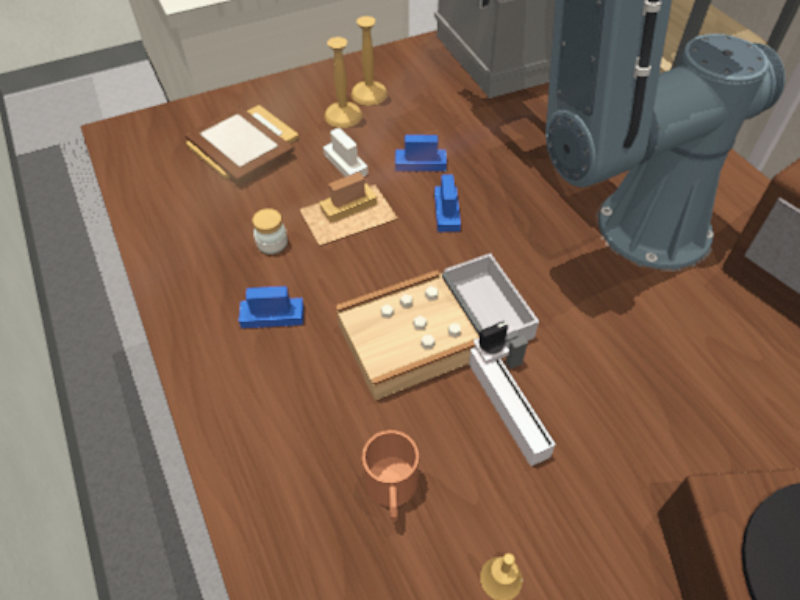

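Candidates for the block (800x600 top view): brass/wood piece on cork mat (533,325), the chosen one. Look-alikes are blue (448,225), (488,402), (558,414) and white (590,349). Six chips are visible on the board around (375,310). The knob is at (327,345).

```bash
cat > m.py <<'E'
from h import *
def rect(P):
    (c,s,a)=cv2.minAreaRect((P[:,:2]*1000).astype(np.float32)); return np.round(c,1),np.round(s,1),round(a,1),len(P)
if __name__=="__main__":
  for n in("top","scene"):
    c=cam(n); P=cloud(c); hsv=cv2.cvtColor(c["img"],cv2.COLOR_RGB2HSV); H,S,V=[hsv[...,i].astype(int) for i in range(3)]
    X,Y,Z=P[...,0],P[...,1],P[...,2]
    roi=(X>.3)&(X<.8)&(abs(Y)<.4)
    def pr(name,m): 
        m=m&roi
        k=cv2.connectedComponentsWithStats(m.astype(np.uint8)); i=1+np.argmax(k[2][1:,4]); print(n,name,rect(P[k[1]==i]),np.round(np.median(P[k[1]==i],0),3))
    pr("board",(H>8)&(H<25)&(S>70)&(Z>.038)&(Z<.052)&(Y>-.1))
    pr("rail",(S<50)&(Z>.035)&(Z<.052)&(Y>.07))
    pr("knob",(V<75)&(Z>.09)&(Z<.125)&(Y>0))
    pr("gate/carr",(Z>.052)&(Z<.068)&(Y>-.05)&(S<60))
    pr("brass",(Z>.015)&(Z<.034)&(Y<-.1)&(H>15)&(H<28)&(S>110))
    pr("handle",(Z>.06)&(Z<.085)&(Y<-.1)&(H<20)&(S>70)&(X<.62))
    pr("mat",(Z>-.003)&(Z<.01)&(Y<-.1)&(H>10)&(H<28)&(S>70)&(V>130))
    ch=(S<85)&(V>140)&(Z>.048)&(Z<.066)&roi&(X>.48)&(Y>-.05)&(Y<.13)
    k=cv2.connectedComponentsWithStats(ch.astype(np.uint8))
    for i in range(1,k[0]):
        if k[2][i,4]>8: print("chip",np.round(P[k[1]==i].mean(0),3),k[2][i,4])
  a=c["img"][140:320,200:370,::-1]; b=cam("top")["img"][160:260,150:370,::-1]
  a=cv2.resize(a,None,fx=2.3,fy=2.3,interpolation=3);b=cv2.resize(b,(400,182),interpolation=3)
  o=np.zeros((600,800,3),np.uint8);o[:a.shape[0],:a.shape[1]]=a;o[418:,:400]=b
  d=c["img"][100:160,180:270,::-1];d=cv2.resize(d,(400,267),interpolation=3);o[:267,400:]=d
  cv2.imwrite("pics/crop1.png",o)
E
python3 m.py
```

```text
top board (array([469.7, -16.6]), array([24.9, 69.3]), 1.3, 62) [ 0.472 -0.023  0.045]
top rail (array([486.2, 235.1]), array([175. ,  37.7]), 87.9, 489) [0.486 0.24  0.045]
top knob (array([465.8, 126.6]), array([32.3,  3.1]), 1.1, 16) [0.471 0.127 0.106]
top gate/carr (array([467.7,  34.8]), array([137.2,   8.9]), 88.0, 77) [0.467 0.038 0.059]
top brass (array([ 529.6, -319.7]), array([107.6,  44.8]), 5.5, 149) [ 0.516 -0.308  0.025]
top handle (array([ 531.3, -320.4]), array([69.1, 25.9]), 5.5, 156) [ 0.53  -0.32   0.074]
top mat (array([ 545.9, -305.1]), array([122.9, 192. ]), 89.7, 1075) [ 0.545 -0.288  0.003]
chip [0.623 0.031 0.05 ] 10
chip [ 0.593 -0.012  0.055] 36
chip [0.595 0.082 0.05 ] 11
chip [0.559 0.076 0.056] 38
chip [0.566 0.011 0.05 ] 16
chip [ 0.555 -0.021  0.055] 41
chip [0.552 0.036 0.056] 33
chip [ 0.507 -0.012  0.054] 52
chip [0.508 0.077 0.054] 40
chip [0.49  0.116 0.056] 10
scene board (array([566.9,  29.3]), array([171.9, 202.1]), 87.5, 3181) [0.581 0.031 0.045]
scene rail (array([482.4, 218. ]), array([207.3,  37.9]), 87.9, 1067) [0.486 0.238 0.045]
scene knob (array([470.5, 133.1]), array([15.9, 44.2]), 87.8, 129) [0.474 0.137 0.106]
scene gate/carr (array([464.3,  28.6]), array([142.6,  12.3]), 87.7, 186) [0.466 0.032 0.059]
scene brass (array([ 529.6, -320.7]), array([111.1,  49.9]), 4.5, 277) [ 0.54  -0.308  0.026]
scene handle (array([ 530.1, -320.8]), array([70.2, 27.1]), 5.1, 203) [ 0.531 -0.315  0.075]
scene mat (array([ 558.8, -250. ]), array([299.7, 446. ]), 89.9, 6125) [ 0.573 -0.229  0.001]
chip [ 0.503 -0.012  0.055] 58
chip [ 0.551 -0.015  0.057] 54
chip [ 0.589 -0.011  0.055] 54
chip [0.55  0.036 0.056] 58
chip [0.505 0.074 0.056] 60
chip [0.557 0.077 0.056] 68
chip [0.487 0.117 0.058] 25
```

View pics/crop1.png

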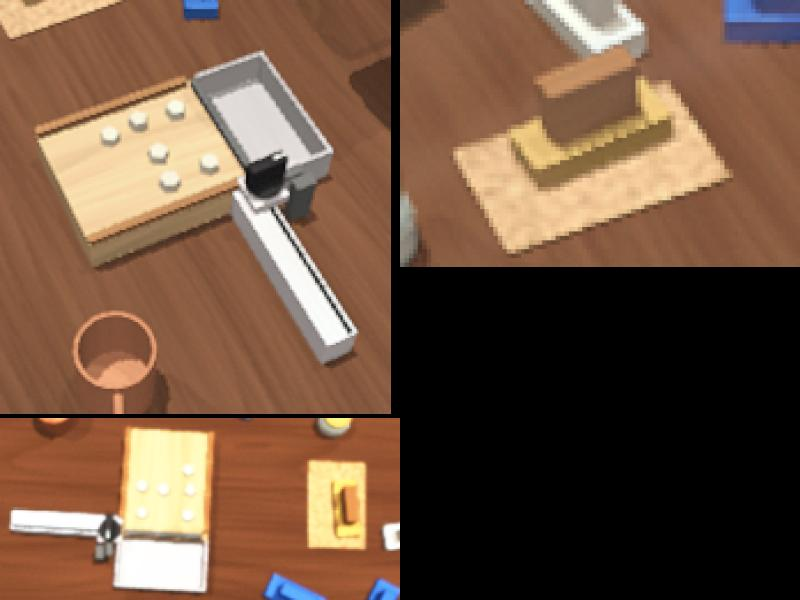

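```bash
cat > g.py <<'E'
from h import *
import sys
from scipy.spatial.transform import Rotation as R
O=np.array([.5305,.0305]); B=np.radians(-2.2)
def b2w(x,y): return O+np.array([[np.cos(B),-np.sin(B)],[np.sin(B),np.cos(B)]])@[x/1e3,y/1e3]
def tgt(x,y,z,psi):
    o=ctrl.get_obs(); w,a,b,c=o["eef_rot"]; T=R.from_quat([a,b,c,w]); p=np.radians(psi)
    G=R.from_matrix([[np.cos(p),np.sin(p),0],[np.sin(p),-np.cos(p),0],[0,0,-1]])
    d=T.inv().apply(np.array([x,y,z])-o["eef_pos"]); r=(T.inv()*G).as_rotvec(degrees=True)
    print("shift mm",np.round(d*1e3,1),"rot",np.round(r,1),"| t %.1f"%o["time_s"],np.round(o["eef_pos"],4),"F",np.round(o["wrist_force"],1),"op %.2f g %.0f"%(o["opening"],o["grasp_force"]))
if __name__=="__main__":
    a=[float(v) for v in sys.argv[2:]]
    if sys.argv[1]=="b": a[:2]=b2w(*a[:2])   # board mm, z m, psi deg
    tgt(*a)
E
python3 - <<'E'
from h import *
from g import b2w
c=cam("top"); hsv=cv2.cvtColor(c["img"],cv2.COLOR_RGB2HSV); P=cloud(c)
m=((hsv[...,0]>9)&(hsv[...,0]<28)&(hsv[...,2]>170)&(hsv[...,1]>60)&(abs(P[...,1]+.3)<.12)&(abs(P[...,0]-.54)<.13)&(P[...,2]<.035)).astype(np.uint8)
m=cv2.morphologyEx(m,cv2.MORPH_CLOSE,np.ones((3,3)));k=cv2.connectedComponentsWithStats(m);i=1+np.argmax(k[2][1:,4])
v,u=np.nonzero(k[1]==i); q=np.array([ray(c,a,b,.004) for a,b in zip(u,v)]); print(cv2.minAreaRect((q[:,:2]*1000).astype(np.float32)))
print("knob board->world",b2w(-63,100))
E
python3 g.py w .4705 .133 .23 -2.2
```

```text
((541.5853881835938, -302.52838134765625), (118.72956848144531, 177.54916381835938), 89.13189697265625)
knob board->world [0.47138522 0.13284472]
shift mm [ 488.5 -593.7   -8.4] rot [-0.  -0.  15.8] | t 0.3 [ 0.1349 -0.5588  0.2212] F [ 0.6  0.1 -0.3] op 1.00 g 0
```

Call:
servo_tool(
  series="-1 0.25 -0.3 -0.01 0 0 8;-1 0.25 -0.3 -0.01 0 0 8;-1 0.25 -0.3 -0.01 0 0 8;-1 0.25 -0.3 -0.01 0 0 8;-1 0.25 -0.3 -0.01 0 0 8;-1 0.25 -0.3 -0.01 0 0 8;-1 0.25 -0.3 -0.01 0 0 8;-1 0.25 -0.3 -0.01 0 0 8;-1 0.488 -0.594 -0.01 0 0 15.8;-1 0.488 -0.594 -0.01 0 0 15.8;-1 0.488 -0.594 -0.01 0 0 15.8;-1 0.488 -0.594 -0.01 0 0 15.8",
)

```text
time_s: 1.3
eef_pos: [0.3515, -0.1146, 0.231]
eef_rot: [0.0, 1.0, -0.02, 0.001]
wrist_force: [0.7, -0.2, 0.1]
opening: 0.999
grasp_force: 0.0
```

```bash
python3 g.py w .471 .133 .2 -2.2
```

```text
shift mm [ 109.5 -252.2   30.9] rot [ 0.  -0.1 -0.1] | t 1.3 [ 0.3515 -0.1146  0.231 ] F [ 0.7 -0.2  0.1] op 1.00 g 0
```

Call:
servo_tool(
  series="-1 0.11 -0.252 0.03 0 0 0;-1 0.11 -0.252 0.03 0 0 0;-1 0.11 -0.252 0.03 0 0 0;-1 0.11 -0.252 0.03 0 0 0;-1 0.11 -0.252 0.03 0 0 0;-1 0.11 -0.252 0.03 0 0 0;-1 0.11 -0.252 0.03 0 0 0;-1 0.11 -0.252 0.03 0 0 0;-1 0.11 -0.252 0.03 0 0 0;-1 0.11 -0.252 0.03 0 0 0",
)

```text
time_s: 2.13
eef_pos: [0.4704, 0.1308, 0.2004]
eef_rot: [0.0, 1.0, -0.019, -0.0]
wrist_force: [0.1, -0.2, 0.1]
opening: 1.002
grasp_force: 0.0
```

```bash
python3 g.py w .471 .133 .102 -2.2
python3 - <<'E'
from h import *
c=cam("scene"); a=c["img"]
print(proj(c,[.471,.133,.108]))
u,v=map(int,proj(c,[.471,.133,.108])); a=a[v-60:v+60,u-80:u+80,::-1]; cv2.imwrite("pics/k1.png",cv2.resize(a,(640,480),interpolation=3))
E
```

```text
shift mm [ 0.6 -2.2 98.4] rot [0. 0. 0.] | t 2.1 [0.4704 0.1308 0.2004] F [ 0.1 -0.2  0.1] op 1.00 g 0
[315.58451545 210.92032703]
```

View pics/k1.png

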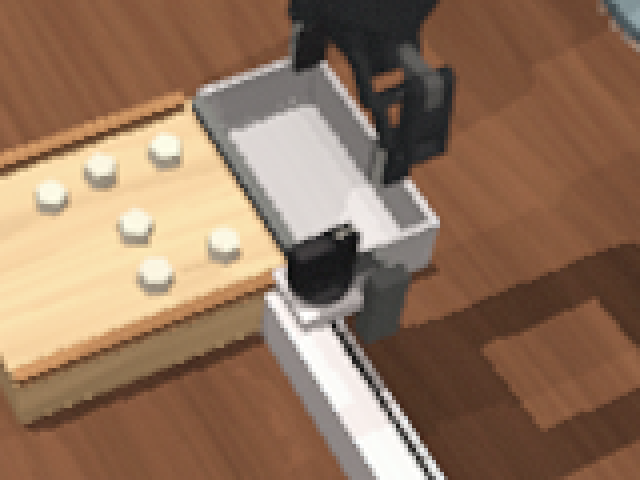

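The crop shows the gripper above the knob bar (crop px 320,265). The dog points at the lug (385,300) and the six chips are clear. Descending.

Call:
servo_tool(
  series="-1 0.001 -0.002 0.03 0 0 0;-1 0.001 -0.002 0.06 0 0 0;-1 0.001 -0.002 0.08 0 0 0;-1 0.001 -0.002 0.098 0 0 0;-1 0.001 -0.002 0.098 0 0 0;1 0.001 -0.002 0.098 0 0 0;1 0.001 -0.002 0.098 0 0 0;1 0.001 -0.002 0.098 0 0 0;1 0.001 -0.002 0.098 0 0 0;1 0.001 -0.002 0.098 0 0 0;1 0.001 -0.002 0.098 0 0 0;1 0.001 -0.002 0.098 0 0 0",
)

```text
time_s: 3.18
eef_pos: [0.4721, 0.1331, 0.103]
eef_rot: [-0.0, 1.0, -0.019, 0.0]
wrist_force: [-0.4, 0.6, -0.0]
opening: 0.007
grasp_force: 0.0
```

Run:
```python
from h import *
o=[]
for n,p in (("scene",[.471,.133,.108]),("top",[.471,.133,.108])):
    c=cam(n); u,v=map(int,proj(c,p)); a=c["img"][v-40:v+40,u-40:u+40,::-1]; o.append(cv2.resize(a,(400,400),interpolation=3)); print(u,v)
    a=cloud(c); print(n,np.round(a[v-6:v+7:3,u-8:u+9:4],3).tolist())
cv2.imwrite("pics/k2.png",np.hstack(o))
print(ctrl.get_obs())
```

```text
315 210
scene [[[0.432, 0.043, 0.004], [0.422, 0.048, 0.004], [0.483, 0.141, 0.154], [0.478, 0.149, 0.16], [0.481, 0.167, 0.185]], [[0.462, 0.084, 0.058], [0.428, 0.058, 0.005], [0.48, 0.139, 0.138], [0.485, 0.159, 0.165], [0.484, 0.172, 0.181]], [[0.872, 0.62, 0.974], [0.481, 0.127, 0.111], [0.478, 0.139, 0.123], [0.47, 0.144, 0.126], [0.451, 0.137, 0.104]], [[0.49, 0.125, 0.101], [0.484, 0.133, 0.107], [0.475, 0.137, 0.106], [0.464, 0.139, 0.102], [0.452, 0.14, 0.096]], [[0.492, 0.129, 0.095], [0.488, 0.139, 0.105], [0.474, 0.138, 0.094], [0.462, 0.139, 0.088], [0.449, 0.139, 0.08]]]
209 219
top [[[0.44, 0.128, 0.451], [0.439, 0.117, 0.459], [0.44, 0.107, 0.453], [0.439, 0.096, 0.457], [0.433, 0.082, 0.5]], [[0.433, 0.128, 0.444], [0.434, 0.119, 0.435], [0.433, 0.107, 0.442], [0.433, 0.097, 0.444], [0.424, 0.082, 0.509]], [[0.433, 0.134, 0.383], [0.437, 0.125, 0.361], [0.44, 0.116, 0.335], [0.445, 0.107, 0.302], [0.416, 0.081, 0.513]], [[0.435, 0.141, 0.31], [0.434, 0.129, 0.316], [0.439, 0.12, 0.28], [0.467, 0.123, 0.078], [0.407, 0.08, 0.519]], [[0.466, 0.171, -0.0], [0.458, 0.151, 0.065], [0.452, 0.133, 0.11], [0.458, 0.123, 0.066], [0.4, 0.08, 0.52]]]
{'time_s': 3.2833, 'q': array([3.23679257e-02, 1.39562066e-01, 1.91724354e+00, 3.31397893e-05,
       1.08459592e+00, 1.64192303e+00]), 'dq': array([ 0.00104242,  0.00326933,  0.00010843,  0.0007179 , -0.00096955,
        0.00165201]), 'joint_efforts': array([-1.37260859e-02, -3.74615443e+01, -3.02140510e+01, -9.28495829e-04,
       -1.44792979e-03, -2.08828583e-04]), 'eef_pos': array([0.47194447, 0.13315257, 0.10271649]), 'eef_rot': array([-1.95737134e-05,  9.99812071e-01, -1.93859162e-02,  9.46768256e-05]), 'wrist_force': array([0.472582  , 0.63443737, 0.27481001]), 'torque': array([0.02967398, 0.00393341, 0.00881193]), 'grasp_force': 0.0, 'opening': -0.0009913972907629473}
```

View pics/k2.png

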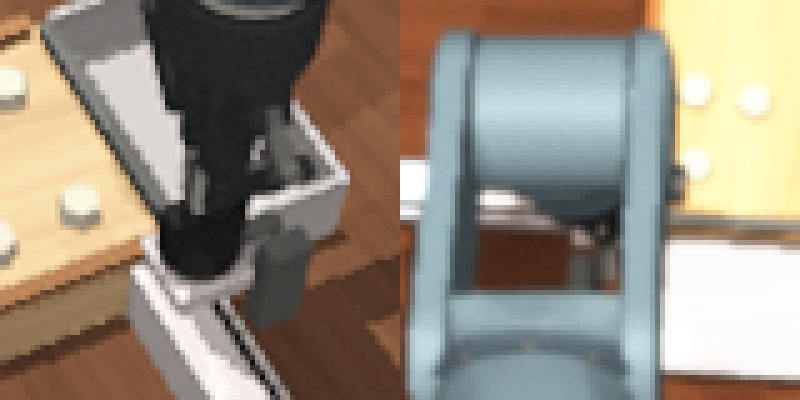

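Run:
```python
from h import *
c=cam("scene"); P=cloud(c).reshape(-1,3)
for z in np.arange(.06,.18,.008):
    q=P[(abs(P[:,2]-z)<.004)&(abs(P[:,0]-.471)<.06)&(abs(P[:,1]-.135)<.06)]
    if len(q): print(round(z,3),len(q),np.round(np.percentile(q[:,0],[2,50,98]),3),np.round(np.percentile(q[:,1],[2,50,98]),3))
u,v=map(int,proj(c,[.471,.14,.12])); a=c["img"][v-35:v+35,u-35:u+35,::-1]
a=cv2.convertScaleAbs(a,alpha=3,beta=20); cv2.imwrite("pics/k3.png",cv2.resize(a,(600,600),interpolation=3))
```

```text
0.06 200 [0.421 0.481 0.528] [0.077 0.122 0.157]
0.068 126 [0.415 0.435 0.488] [0.127 0.143 0.156]
0.076 49 [0.449 0.469 0.491] [0.133 0.141 0.152]
0.084 34 [0.447 0.474 0.491] [0.13  0.139 0.14 ]
0.092 33 [0.449 0.473 0.491] [0.129 0.139 0.141]
0.1 31 [0.447 0.476 0.492] [0.125 0.138 0.14 ]
0.108 50 [0.452 0.481 0.49 ] [0.124 0.138 0.141]
0.116 8 [0.476 0.479 0.481] [0.126 0.137 0.141]
0.124 14 [0.467 0.478 0.481] [0.127 0.142 0.146]
0.132 18 [0.472 0.477 0.482] [0.122 0.139 0.147]
0.14 13 [0.475 0.48  0.482] [0.119 0.138 0.146]
0.148 11 [0.477 0.48  0.482] [0.128 0.135 0.146]
0.156 21 [0.477 0.481 0.484] [0.107 0.133 0.155]
0.164 55 [0.463 0.48  0.484] [0.097 0.146 0.161]
0.172 34 [0.46  0.48  0.484] [0.094 0.15  0.17 ]
```

View pics/k3.png

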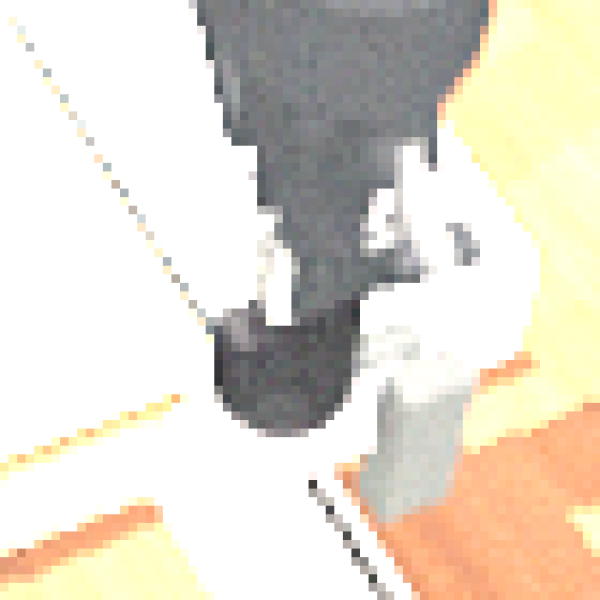

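Call:
servo_tool(
  series="1 0 0 -0.03 0 0 0;1 0 0 -0.06 0 0 0;1 0 0 -0.08 0 0 0;1 0 0 -0.08 0 0 0;1 0 0 -0.08 0 0 0;1 0 0 -0.08 0 0 0",
)

```text
time_s: 3.83
eef_pos: [0.4713, 0.1331, 0.1818]
eef_rot: [0.0, 1.0, -0.019, -0.001]
wrist_force: [0.0, 0.6, -0.2]
opening: 0.002
grasp_force: 0.0
```

```bash
cat > z.py <<'E'
from h import *
o=ctrl.get_obs(); e=o["eef_pos"]; print(e,o["opening"],o["wrist_force"])
for n in("scene",):
  c=cam(n); P=cloud(c).reshape(-1,3)
  for z in np.arange(e[2]-.05,e[2]+.06,.006):
    q=P[(abs(P[:,2]-z)<.003)&(abs(P[:,0]-e[0])<.05)&(abs(P[:,1]-e[1])<.08)]
    if len(q): print(round(z-e[2],3),len(q),np.round(np.percentile(q[:,0]-e[0],[2,50,98]),3),np.round(np.percentile(q[:,1]-e[1],[2,50,98]),3))
E
python3 z.py
```

```text
[0.47130991 0.13309806 0.18177194] 0.0019859318460999343 [ 0.03482171  0.59523429 -0.16429844]
0.01 2 [0.005 0.006 0.007] [-0.003  0.002  0.006]
0.016 7 [0.003 0.009 0.009] [-0.006  0.005  0.011]
0.022 20 [-0.005  0.005  0.01 ] [-0.011  0.006  0.013]
0.028 20 [-0.008  0.006  0.01 ] [-0.011  0.006  0.014]
0.034 13 [0.002 0.008 0.01 ] [-0.007  0.005  0.013]
0.04 13 [0.005 0.007 0.009] [-0.006  0.006  0.014]
0.046 10 [0.005 0.009 0.01 ] [-0.008 -0.     0.011]
0.052 12 [0.006 0.01  0.011] [-0.011  0.005  0.013]
0.058 37 [-0.008  0.009  0.012] [-0.033  0.004  0.029]
```

The shut fingertips sit about 12 mm above the reported TCP, not 25 mm below it. The reported z is therefore about 37 mm low relative to the fingers, and I will correct for this from here on.

Call:
servo_tool(
  series="-1 0 0 0 0 0 0;-1 0 0 0 0 0 0;-1 0 0 0 0 0 0;-1 0 0 0 0 0 0;-1 0 0 0 0 0 0;-1 0 0 0.03 0 0 0;-1 0 0 0.06 0 0 0;-1 0 0 0.08 0 0 0;-1 0 0 0.1 0 0 0;-1 0 0 0.114 0 0 0;-1 0 0 0.114 0 0 0;-1 0 0 0.114 0 0 0",
)

```text
time_s: 4.88
eef_pos: [0.4713, 0.133, 0.0681]
eef_rot: [0.0, 1.0, -0.019, -0.001]
wrist_force: [0.5, 0.0, 0.6]
opening: 0.998
grasp_force: 0.0
```

Call:
servo_tool(
  series="1 0 0 0 0 0 0;1 0 0 0 0 0 0;1 0 0 0 0 0 0;1 0 0 0 0 0 0;1 0 0 0 0 0 0;1 0 0 0 0 0 0;1 0 0 0 0 0 0;1 0 0 0 0 0 0",
)

```text
time_s: 5.55
eef_pos: [0.4723, 0.1331, 0.0692]
eef_rot: [0.0, 1.0, -0.019, 0.0]
wrist_force: [-1.0, -0.4, 6.1]
opening: 0.173
grasp_force: 58.2
```

```bash
python3 g.py w .471 .133 .067 -2.2
```

```text
shift mm [-1.3  0.1  2.2] rot [ 0. -0. -0.] | t 5.5 [0.4723 0.1331 0.0692] F [-1.  -0.4  6.1] op 0.17 g 58
```

Call:
servo_tool(
  series="1 0 0 -0.001 0 0 -6;1 0 0 -0.001 0 0 -12;1 0 0 -0.001 0 0 -18;1 0 0 -0.001 0 0 -24;1 0 0 -0.001 0 0 -30;1 0 0 -0.001 0 0 -36;1 0 0 -0.001 0 0 -42;1 0 0 -0.001 0 0 -48;1 0 0 -0.001 0 0 -54;1 0 0 -0.001 0 0 -60;1 0 0 -0.001 0 0 -66;1 0 0 -0.001 0 0 -72",
)

```text
time_s: 6.55
eef_pos: [0.4707, 0.1343, 0.0692]
eef_rot: [-0.002, 0.819, 0.574, -0.0]
wrist_force: [-3.6, 6.2, 3.6]
opening: 0.176
grasp_force: 60.1
```

Call:
servo_tool(
  series="1 0 0 0 0 0 -1;1 0 0 0 0 0 -1;1 0 0 0 0 0 -1",
)

```text
time_s: 6.8
eef_pos: [0.4706, 0.1343, 0.0692]
eef_rot: [-0.001, 0.815, 0.579, -0.0]
wrist_force: [-3.1, 5.3, 3.5]
opening: 0.174
grasp_force: 60.4
```

```bash
python3 - <<'E'
from g import *
print(b2w(-63,265))
E
python3 g.py b -63 265.5 .068 70
python3 - <<'E'
from h import *
o=ctrl.get_obs();print(o["torque"])
E
```

```text
[0.47771921 0.2977231 ]
shift mm [157.2 -47.3   1.5] rot [-0.2 -0.1  0.8] | t 6.8 [0.4706 0.1343 0.0692] F [-3.1  5.3  3.5] op 0.17 g 60
[0.87259645 0.55340724 0.08692389]
```

Call:
servo_tool(
  series="1 0.013 -0.004 0 0 0 0;1 0.026 -0.008 0 0 0 0;1 0.04 -0.0122 0 0 0 0;1 0.053 -0.0162 0 0 0 0;1 0.066 -0.0202 0 0 0 0;1 0.08 -0.0245 0 0 0 0;1 0.093 -0.0285 0 0 0 0;1 0.106 -0.0325 0 0 0 0;1 0.12 -0.0367 0 0 0 0;1 0.133 -0.0407 0 0 0 0;1 0.146 -0.0447 0 0 0 0;1 0.16 -0.049 0 0 0 0",
)

```text
time_s: 7.8
eef_pos: [0.4766, 0.3001, 0.0692]
eef_rot: [-0.0, 0.815, 0.579, -0.002]
wrist_force: [-3.7, -17.2, 2.4]
opening: 0.178
grasp_force: 59.7
```

Call:
servo_tool(
  series="1 0.001 0 0 0 0 0;1 0.001 0 0 0 0 0;1 0.001 0 0 0 0 0",
)

```text
time_s: 8.05
eef_pos: [0.4768, 0.3006, 0.0691]
eef_rot: [-0.0, 0.815, 0.579, -0.002]
wrist_force: [-6.6, -4.0, 5.7]
opening: 0.175
grasp_force: 60.8
```

```bash
python3 g.py b -63 265 .068 70
```

```text
shift mm [-2.4  1.8  1.1] rot [-0.2  0.2  0.8] | t 8.1 [0.4768 0.3006 0.0691] F [-6.6 -4.   5.7] op 0.18 g 61
```

Call:
servo_tool(
  series="-1 0 0 0 0 0 0;-1 0 0 0 0 0 0;-1 0 0 0 0 0 0;-1 0 0 0 0 0 0;-1 0 0 0 0 0 0;-1 0 0 0 0 0 0;-1 0 0 -0.03 0 0 0;-1 0 0 -0.06 0 0 0;-1 0 0 -0.1 0 0 0;-1 0 0 -0.14 0 0 0;-1 0 0 -0.15 0 0 0;-1 0 0 -0.15 0 0 0",
)

```text
time_s: 9.05
eef_pos: [0.4813, 0.3023, 0.2246]
eef_rot: [0.001, 0.815, 0.579, 0.004]
wrist_force: [-0.1, 0.3, -0.5]
opening: 1.002
grasp_force: 0.0
```

```bash
python3 m.py 2>&1 | grep -v "mat\|board"; cp pics/crop1.png pics/crop2.png;  python3 g.py w .531 -.321 .22 5.5
```

```text
top rail (array([484.9, 197.8]), array([160. ,  36.7]), 87.5, 315) [0.49  0.189 0.045]
top knob (array([469.1, 278. ]), array([ 6.3, 14.2]), 39.5, 10) [0.468 0.277 0.105]
top gate/carr (array([483.1, 207.4]), array([ 45.9, 164.5]), 3.9, 178) [0.473 0.222 0.06 ]
top brass (array([ 531.8, -320. ]), array([110.4,  45.2]), 5.0, 164) [ 0.524 -0.308  0.025]
top handle (array([ 531. , -320.4]), array([69.1, 26.6]), 6.9, 153) [ 0.53  -0.319  0.074]
chip [0.637 0.027 0.05 ] 9
chip [0.613 0.069 0.05 ] 13
chip [ 0.595 -0.013  0.054] 35
chip [0.582 0.079 0.05 ] 16
chip [0.558 0.076 0.056] 35
chip [0.553 0.037 0.055] 39
chip [ 0.548 -0.017  0.055] 50
chip [0.53 0.08 0.05] 10
chip [0.527 0.042 0.05 ] 10
chip [0.507 0.074 0.056] 30
chip [ 0.503 -0.013  0.055] 41
scene rail (array([484.1, 217.1]), array([207.9,  34.8]), 88.3, 806) [0.49  0.213 0.045]
scene knob (array([475.5, 297. ]), array([46.3, 15.7]), 72.6, 152) [0.479 0.302 0.107]
scene gate/carr (array([467.4, 197.4]), array([ 23.2, 147.5]), 0.6, 284) [0.472 0.208 0.059]
scene brass (array([ 529.7, -320.9]), array([110.8,  49.1]), 1.7, 267) [ 0.541 -0.307  0.026]
scene handle (array([ 529.1, -321.1]), array([71.5, 29.4]), 1.9, 198) [ 0.531 -0.315  0.074]
chip [ 0.503 -0.012  0.056] 57
chip [ 0.551 -0.016  0.057] 52
chip [ 0.59  -0.012  0.055] 50
chip [0.55  0.036 0.055] 60
chip [0.506 0.075 0.056] 55
chip [0.556 0.076 0.057] 60
shift mm [-569.7  255.    -1.5] rot [-0.   0.1 65.3] | t 9.2 [0.4779 0.3009 0.2181] F [0.3 0.  0.2] op 1.00 g 0
```

View pics/crop2.png

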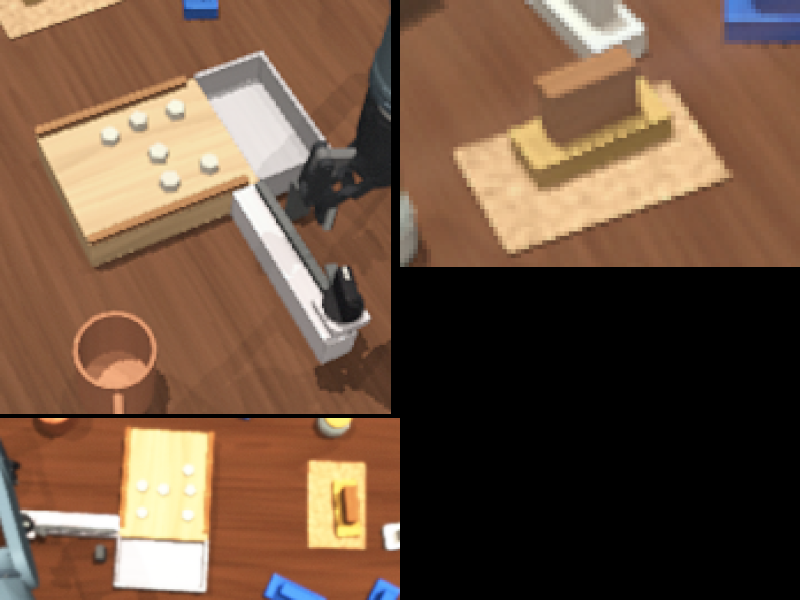

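The gate is open: the carriage is at the rail's end and the board edge is clear. The block still stands on the mat. Going to it now.

Call:
servo_tool(
  series="-1 -0.5697 0.255 0 0 0 65;-1 -0.5697 0.255 0 0 0 65;-1 -0.5697 0.255 0 0 0 65;-1 -0.5697 0.255 0 0 0 65;-1 -0.5697 0.255 0 0 0 65;-1 -0.5697 0.255 0 0 0 65;-1 -0.5697 0.255 0 0 0 65;-1 -0.5697 0.255 0 0 0 65;-1 -0.5697 0.255 0 0 0 65;-1 -0.5697 0.255 0 0 0 65;-1 -0.5697 0.255 0 0 0 65;-1 -0.5697 0.255 0 0 0 65",
)

```text
time_s: 10.2
eef_pos: [0.5198, -0.1984, 0.217]
eef_rot: [-0.001, 0.999, 0.05, -0.002]
wrist_force: [0.5, -0.3, 0.2]
opening: 0.999
grasp_force: 0.0
```

```bash
python3 g.py w .531 -.321 .2 5.5
```

```text
shift mm [ -1.1 123.1  16.7] rot [-0.2  0.2  0.2] | t 10.2 [ 0.5198 -0.1984  0.217 ] F [ 0.5 -0.3  0.2] op 1.00 g 0
```

Call:
servo_tool(
  series="-1 0 0.05 0 0 0 0;-1 0 0.08 0 0 0 0;-1 0 0.1 0 0 0 0;-1 0 0.1 0 0 0 0;-1 0 0.1 0 0 0 0",
)

```text
time_s: 10.62
eef_pos: [0.53, -0.2967, 0.2167]
eef_rot: [-0.002, 0.999, 0.049, -0.002]
wrist_force: [-0.1, 1.3, -0.4]
opening: 1.001
grasp_force: 0.0
```

```bash
python3 m.py 2>&1 | grep "brass\|handle";  python3 g.py w .531 -.321 .1 5.5; python3 z.py | head -12
```

```text
top brass (array([ 558.3, -302.5]), array([11.2, 12.6]), 82.0, 12) [ 0.558 -0.302  0.022]
top handle (array([ 529.8, -321.4]), array([50.8, 24.5]), 5.4, 81) [ 0.538 -0.321  0.074]
scene brass (array([ 529. , -319.5]), array([110.4,  48.1]), 3.2, 268) [ 0.541 -0.307  0.026]
scene handle (array([ 529.6, -320.7]), array([70.4, 30.3]), 5.5, 201) [ 0.531 -0.315  0.074]
shift mm [ -2.4  26.4 118.3] rot [-0.1  0.1  0.3] | t 10.8 [ 0.5309 -0.2947  0.2183] F [-0.2  0.3 -0.8] op 1.00 g 0
[ 0.53089495 -0.2947061   0.21833257] 0.9994854567831166 [-0.2264536   0.27392616 -0.75804818]
0.022 8 [-0.014 -0.002  0.009] [-0.046 -0.044  0.048]
0.028 20 [-0.009  0.003  0.012] [-0.047 -0.043  0.052]
0.034 30 [-0.016 -0.001  0.013] [-0.047  0.046  0.055]
0.04 31 [-0.016 -0.     0.012] [-0.046  0.046  0.056]
0.046 31 [-0.011  0.     0.014] [-0.047 -0.041  0.058]
0.052 31 [-0.012 -0.002  0.013] [-0.046  0.05   0.059]
0.058 24 [-0.008  0.003  0.014] [-0.049 -0.043  0.057]
```

Call:
servo_tool(
  series="-1 -0.002 0.026 0.03 0 0 0;-1 -0.003 0.026 0.06 0 0 0;-1 -0.003 0.026 0.09 0 0 0;-1 -0.003 0.026 0.1 0 0 0;-1 -0.003 0.026 0.11 0 0 0;-1 -0.003 0.026 0.11 0 0 0;-1 -0.003 0.026 0.13 0 0 0;-1 -0.003 0.026 0.15 0 0 0;-1 -0.003 0.026 0.17 0 0 0;-1 -0.003 0.026 0.19 0 0 0;-1 -0.003 0.026 0.19 0 0 0;-1 -0.003 0.026 0.19 0 0 0",
)

```text
time_s: 11.82
eef_pos: [0.5314, -0.3225, 0.0305]
eef_rot: [0.0, 0.999, 0.051, 0.0]
wrist_force: [-0.3, -0.3, -0.5]
opening: 1.001
grasp_force: 0.0
```

Call:
servo_tool(
  series="1 0 0 0 0 0 0;1 0 0 0 0 0 0;1 0 0 0 0 0 0;1 0 0 0 0 0 0;1 0 0 0 0 0 0;1 0 0 0 0 0 0;1 0 0 0 0 0 0;1 0 0 0 0 0 0",
)

```text
time_s: 12.48
eef_pos: [0.5312, -0.323, 0.0305]
eef_rot: [0.0, 0.999, 0.05, 0.0]
wrist_force: [-0.6, 1.1, 6.2]
opening: 0.274
grasp_force: 59.0
```

```bash
python3 g.py w .531 -.321 .1 5.5; python3 m.py 2>&1 | grep "brass\|handle"
```

```text
shift mm [  0.   -1.9 -69.5] rot [ 0.  -0.   0.3] | t 12.5 [ 0.5312 -0.323   0.0305] F [-0.6  1.1  6.2] op 0.27 g 59
top brass (array([ 576.7, -309.2]), array([ 8.6, 24. ]), 59.1, 16) [ 0.577 -0.309  0.026]
    pr("handle",(Z>.06)&(Z<.085)&(Y<-.1)&(H<20)&(S>70)&(X<.62))
```

Call:
servo_tool(
  series="1 0 0 -0.01 0 0 0;1 0 0 -0.03 0 0 0;1 0 0 -0.05 0 0 0;1 0 0 -0.08 0 0 0;1 0 0 -0.11 0 0 0;1 0 0 -0.13 0 0 0;1 0 0 -0.13 0 0 0;1 0 0 -0.13 0 0 0",
)

```text
time_s: 13.2
eef_pos: [0.5312, -0.3229, 0.1603]
eef_rot: [0.001, 0.999, 0.05, 0.001]
wrist_force: [-0.6, 0.1, -4.2]
opening: 0.275
grasp_force: 59.2
```

```bash
python3 g.py b 112 -18 .16 87.8
```

```text
shift mm [ 143.2 -318.4    0. ] rot [  0.1  -0.  -82. ] | t 13.2 [ 0.5312 -0.3229  0.1603] F [-0.6  0.1 -4.2] op 0.28 g 59
```

Call:
servo_tool(
  series="1 0.012 -0.0265 0 0 0 -7;1 0.024 -0.053 0 0 0 -14;1 0.036 -0.0795 0 0 0 -21;1 0.048 -0.106 0 0 0 -28;1 0.06 -0.1325 0 0 0 -35;1 0.072 -0.159 0 0 0 -42;1 0.084 -0.1855 0 0 0 -49;1 0.096 -0.212 0 0 0 -56;1 0.108 -0.2385 0 0 0 -63;1 0.12 -0.265 0 0 0 -70;1 0.132 -0.2915 0 0 0 -76;1 0.143 -0.318 0 0 0 -82",
)

```text
time_s: 14.2
eef_pos: [0.6396, 0.0099, 0.156]
eef_rot: [-0.002, 0.719, 0.695, -0.002]
wrist_force: [0.1, -0.1, -3.7]
opening: 0.278
grasp_force: 40.8
```

Call:
servo_tool(
  series="1 0 0 0 0 0 0;1 0 0 0 0 0 0;1 0 0 0 0 0 0",
)

```text
time_s: 14.45
eef_pos: [0.6397, 0.0081, 0.157]
eef_rot: [-0.002, 0.721, 0.693, -0.001]
wrist_force: [-0.2, 0.2, -3.3]
opening: 0.275
grasp_force: 62.9
```

```bash
python3 g.py b 112 -18 .16 87.8
python3 - <<'E'
from h import *
from m import rect
c=cam("scene"); cv2.imwrite("pics/s3.png",cv2.resize(c["img"][90:290,170:400,::-1],(690,600),interpolation=3))
P=cloud(c); hsv=cv2.cvtColor(c["img"],cv2.COLOR_RGB2HSV);H,S=hsv[...,0],hsv[...,1]
Z=P[...,2]; k=(P[...,0]>.5)&(abs(P[...,1])<.2)&(H>12)&(H<28)&(S>70)
for a in np.arange(.1,.2,.006):
  q=P[k&(abs(Z-a)<.003)]
  if len(q)>5: print(round(a,3),rect(q))
E
```

```text
shift mm [ 0.2  2.  -3. ] rot [-0.2 -0.  -0.1] | t 14.4 [0.6397 0.0081 0.157 ] F [-0.2  0.2 -3.3] op 0.27 g 63
0.13 (array([655.,  29.]), array([36.2, 89.5]), 25.9, 10)
0.136 (array([656.9,  18.5]), array([ 39.1, 109.1]), 20.5, 40)
0.142 (array([656.9,  20.3]), array([ 39.6, 108. ]), 21.3, 41)
0.148 (array([638.8,  17.6]), array([92.8, 44. ]), 87.5, 72)
0.154 (array([638.3,  17.2]), array([96.2, 44.9]), 86.1, 214)
0.16 (array([652.6,  35.9]), array([30. , 34.4]), 32.5, 19)
0.166 (array([646. ,  33.4]), array([14.4, 33.1]), 35.9, 11)
0.172 (array([649.7,  32. ]), array([10.5, 43.5]), 40.4, 11)
0.178 (array([651.4,  28. ]), array([16.1, 50.7]), 41.2, 20)
0.184 (array([652.1,  25. ]), array([14.9, 54.3]), 36.9, 13)
0.19 (array([652.1,  27.4]), array([15.7, 52.6]), 40.8, 18)
0.196 (array([652.8,  26.6]), array([13.2, 50.6]), 37.9, 14)
```

View pics/s3.png

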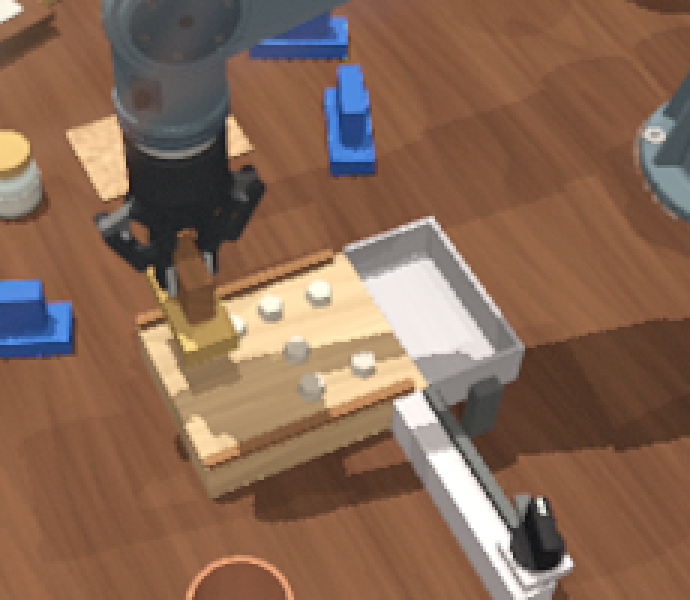

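Call:
servo_tool(
  series="1 0 0.002 0.02 0 0 0;1 0 0.002 0.04 0 0 0;1 0 0.002 0.06 0 0 0;1 0 0.002 0.075 0 0 0;1 0 0.002 0.08 0 0 0;1 0 0.002 0.083 0 0 0;1 0 0.002 0.085 0 0 0;1 0 0.002 0.087 0 0 0;1 0 0.002 0.087 0 0 0",
)

```text
time_s: 15.25
eef_pos: [0.6438, 0.0077, 0.0734]
eef_rot: [0.001, 0.721, 0.693, 0.0]
wrist_force: [0.3, 0.5, -2.7]
opening: 0.277
grasp_force: 62.8
```

```bash
python3 g.py b -67 -18 .072 87.8
```

```text
shift mm [   0.2 -181.1    1.1] rot [ 0.1  0.  -0.1] | t 15.2 [0.6438 0.0077 0.0734] F [ 0.3  0.5 -2.7] op 0.28 g 63
```

Call:
servo_tool(
  series="1 0 0 0.001 0 0 0;1 0 0 0.002 0 0 0;1 0 0 0.003 0 0 0;1 0 0 0.003 0 0 0;1 0 0 0.003 0 0 0",
)

```text
time_s: 15.67
eef_pos: [0.6438, 0.008, 0.0714]
eef_rot: [0.001, 0.721, 0.693, 0.0]
wrist_force: [-3.6, 0.2, 5.3]
opening: 0.272
grasp_force: 64.1
```

Call:
servo_tool(
  series="1 0 -0.008 0 0 0 0;1 0 -0.016 0 0 0 0;1 0 -0.024 0 0 0 0;1 0 -0.032 0 0 0 0;1 0 -0.04 0 0 0 0;1 0 -0.048 0 0 0 0;1 0 -0.056 0 0 0 0;1 0 -0.064 0 0 0 0;1 0 -0.072 0 0 0 0;1 0 -0.08 0 0 0 0;1 0 -0.088 0 0 0 0;1 0 -0.096 0 0 0 0",
)

```text
time_s: 16.67
eef_pos: [0.5492, 0.0114, 0.0716]
eef_rot: [0.003, 0.721, 0.693, 0.002]
wrist_force: [-2.9, 0.4, 4.7]
opening: 0.274
grasp_force: 63.0
```

Call:
servo_tool(
  series="1 0 -0.008 0 0 0 0;1 0 -0.016 0 0 0 0;1 0 -0.024 0 0 0 0;1 0 -0.032 0 0 0 0;1 0 -0.04 0 0 0 0;1 0 -0.048 0 0 0 0;1 0 -0.056 0 0 0 0;1 0 -0.064 0 0 0 0;1 0 -0.072 0 0 0 0;1 0 -0.08 0 0 0 0;1 0 -0.084 0 0 0 0;1 0 -0.084 0 0 0 0",
)

```text
time_s: 17.67
eef_pos: [0.4645, 0.0146, 0.0714]
eef_rot: [0.002, 0.721, 0.693, 0.001]
wrist_force: [3.3, -1.3, 9.9]
opening: 0.272
grasp_force: 64.8
```

```bash
python3 g.py b -67 -18 .072 87.8
python3 - <<'E'
from h import *
c=cam("scene"); cv2.imwrite("pics/s4.png",cv2.resize(c["img"][130:290,190:390,::-1],(750,600),interpolation=3))
E
```

```text
shift mm [ 0.4 -1.7 -0.6] rot [ 0.3  0.1 -0. ] | t 17.7 [0.4645 0.0146 0.0714] F [ 3.3 -1.3  9.9] op 0.27 g 65
```

View pics/s4.png

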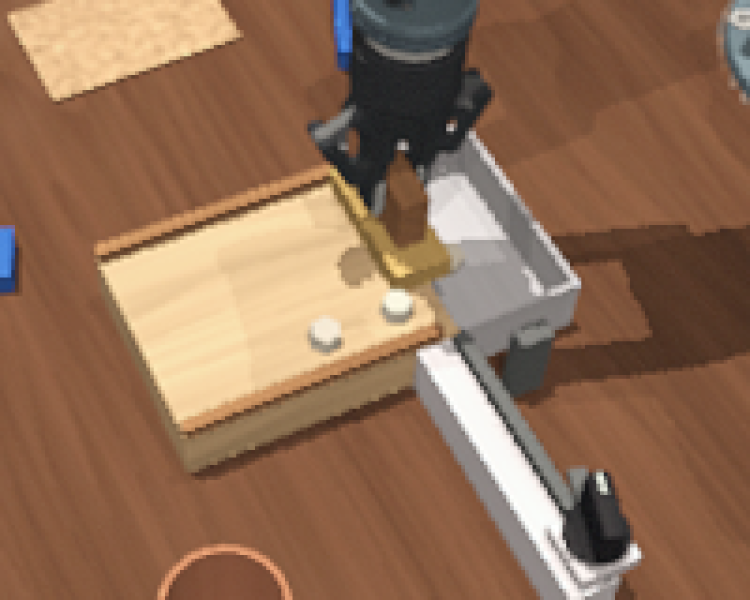

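Four chips are gone into the trough. Two remain, at crop (397,305) and (325,333), near the +y rim, so a second pass is needed there.

Call:
servo_tool(
  series="1 0 -0.004 0 0 0 0;1 0 -0.008 0 0 0 0;1 0 -0.008 0 0 0 0;1 0 -0.008 -0.02 0 0 0;1 0 -0.008 -0.04 0 0 0;1 0 -0.008 -0.06 0 0 0;1 0 -0.008 -0.06 0 0 0;1 0 -0.008 -0.06 0 0 0",
)

```text
time_s: 18.38
eef_pos: [0.4544, 0.0156, 0.1291]
eef_rot: [-0.0, 0.721, 0.693, -0.0]
wrist_force: [-0.7, -0.4, -4.1]
opening: 0.274
grasp_force: 63.2
```

```bash
python3 g.py b 85 18 .132 87.8; python3 m.py | grep chip
```

```text
shift mm [ 35.9 160.4  -2.9] rot [-0.  0. -0.] | t 18.4 [0.4544 0.0156 0.1291] F [-0.7 -0.4 -4.1] op 0.27 g 63Traceback (most recent call last):
  File "m.py", line 16, in <module>
    pr("brass",(Z>.015)&(Z<.034)&(Y<-.1)&(H>15)&(H<28)&(S>110))
    ~~^^^^^^^^^^^^^^^^^^^^^^^^^^^^^^^^^^^^^^^^^^^^^^^^^^^^^^^^^
  File "m.py", line 11, in pr
    k=cv2.connectedComponentsWithStats(m.astype(np.uint8)); i=1+np.argmax(k[2][1:,4]); print(n,name,rect(P[k[1]==i]),np.round(np.median(P[k[1]==i],0),3))
                                                                ~~~~~~~~~^^^^^^^^^^^^
    return _wrapfunc(a, 'argmax', axis=axis, out=out, **kwds)
    return bound(*args, **kwds)
ValueError: attempt to get argmax of an empty sequence
```

Call:
servo_tool(
  series="1 0.008 0.02 0 0 0 0;1 0.016 0.05 0 0 0 0;1 0.024 0.08 0 0 0 0;1 0.034 0.11 0 0 0 0;1 0.034 0.14 0 0 0 0;1 0.034 0.158 0 0 0 0;1 0.034 0.16 0 0 0 0;1 0.034 0.16 0 0 0 0;1 0.034 0.16 0 0 0 0",
)

```text
time_s: 19.18
eef_pos: [0.6142, 0.0433, 0.1271]
eef_rot: [-0.002, 0.721, 0.693, -0.002]
wrist_force: [-0.9, 0.0, -3.1]
opening: 0.276
grasp_force: 63.1
```

```bash
python3 g.py b -67 16 .072 87.8
python3 - <<'E'
from h import *
c=cam("scene"); P=cloud(c); hsv=cv2.cvtColor(c["img"],cv2.COLOR_RGB2HSV);H,S,V=[hsv[...,i].astype(int) for i in range(3)]
X,Y,Z=[P[...,i] for i in range(3)]
from m import rect
from g import O,B
for n,k,a,b in(("foot top",(H>12)&(H<28)&(S>70)&(X>.5)&(X<.7)&(abs(Y)<.2),.118,.135),("chips",(S<85)&(V>120)&(X>.46)&(abs(Y-.03)<.075),.05,.066)):
  m=k&(Z>a)&(Z<b); k=cv2.connectedComponentsWithStats(m.astype(np.uint8))
  for i in range(1,k[0]):
    if k[2][i,4]>12:
      q=P[k[1]==i]; d=(q[:,:2].mean(0)-O)*1000; print(n,rect(q),"zmed",np.median(q[:,2]),"ymax",q[:,1].max(),"board",d@[np.cos(B),np.sin(B)],d@[-np.sin(B),np.cos(B)])
E
```

```text
shift mm [  -0.2 -149.9   55.8] rot [-0.3 -0.  -0. ] | t 19.2 [0.6142 0.0433 0.1271] F [-0.9  0.  -3.1] op 0.28 g 63
foot top (array([612.5,  54. ]), array([92.4, 46.3]), 86.4, 286) zmed 0.1225923581501267 ymax 0.10001504839500408 board 85.91699855435517 46.35330957048127
chips (array([494.4,  80.8]), array([18.9, 18.7]), 62.2, 51) zmed 0.05724547499378452 ymax 0.09141478379733226 board -38.14859637143014 50.1694391154807
chips (array([550.3,  79.7]), array([20.9, 18.2]), 63.7, 58) zmed 0.05716146449972492 ymax 0.09142418140305242 board 17.79801765896878 50.87370380718065
```

Call:
servo_tool(
  series="1 0 0 0.02 0 0 0;1 0 0 0.04 0 0 0;1 0 0 0.05 0 0 0;1 0 0 0.053 0 0 0;1 0 0 0.055 0 0 0;1 0 0 0.057 0 0 0;1 0 0 0.058 0 0 0;1 0 0 0.058 0 0 0",
)

```text
time_s: 19.9
eef_pos: [0.6171, 0.043, 0.0724]
eef_rot: [0.001, 0.721, 0.693, 0.0]
wrist_force: [0.2, 0.3, -3.1]
opening: 0.27
grasp_force: 62.8
```

Call:
servo_tool(
  series="1 0 0 0.0015 0 0 0;1 0 0 0.003 0 0 0;1 0 0 0.003 0 0 0;1 0 -0.008 0.003 0 0 0;1 0 -0.016 0.003 0 0 0;1 0 -0.024 0.003 0 0 0;1 0 -0.032 0.003 0 0 0;1 0 -0.04 0.003 0 0 0;1 0 -0.048 0.003 0 0 0;1 0 -0.056 0.003 0 0 0;1 0 -0.064 0.003 0 0 0;1 0 -0.072 0.003 0 0 0",
)

```text
time_s: 20.9
eef_pos: [0.548, 0.0454, 0.0715]
eef_rot: [0.004, 0.721, 0.693, 0.003]
wrist_force: [-1.6, -0.9, -0.1]
opening: 0.274
grasp_force: 63.3
```

Call:
servo_tool(
  series="1 0 -0.008 0 0 0 0;1 0 -0.016 0 0 0 0;1 0 -0.024 0 0 0 0;1 0 -0.032 0 0 0 0;1 0 -0.04 0 0 0 0;1 0 -0.048 0 0 0 0;1 0 -0.056 0 0 0 0;1 0 -0.064 0 0 0 0;1 0 -0.072 0 0 0 0;1 0 -0.08 0 0 0 0;1 0 -0.088 0 0 0 0;1 0 -0.088 0 0 0 0",
)

```text
time_s: 21.9
eef_pos: [0.4594, 0.0488, 0.0713]
eef_rot: [0.003, 0.721, 0.693, 0.003]
wrist_force: [2.1, -0.4, 11.7]
opening: 0.271
grasp_force: 65.0
```

```bash
python3 g.py b -75 16 .072 87.8
```

```text
shift mm [ 0.4 -3.3 -0.7] rot [ 0.5  0.1 -0. ] | t 21.9 [0.4594 0.0488 0.0713] F [ 2.1 -0.4 11.7] op 0.27 g 65
```

Push slightly past the edge, lift, and look at the board from a position that leaves it visible (towards the mat).

Call:
servo_tool(
  series="1 0 -0.004 0 0 0 0;1 0 -0.006 0 0 0 0;1 0 -0.006 0 0 0 0;1 0 -0.006 -0.02 0 0 0;1 0 -0.006 -0.05 0 0 0;1 0 -0.006 -0.08 0 0 0;1 0 -0.006 -0.1 0 0 0;1 0 -0.006 -0.1 0 0 0;1 0 -0.006 -0.1 0 0 0",
)

```text
time_s: 22.65
eef_pos: [0.4504, 0.0496, 0.1687]
eef_rot: [0.0, 0.721, 0.693, 0.0]
wrist_force: [0.2, 0.7, -3.0]
opening: 0.274
grasp_force: 63.2
```

```bash
python3 g.py w .542 -.302 .17 2
python3 - <<'E'
from h import *
c=cam("scene"); a=c["img"][120:300,180:400,::-1]; b=cam("top")["img"][160:270,190:290,::-1]
cv2.imwrite("pics/s5.png",np.hstack([cv2.resize(a,(500,409),interpolation=3),cv2.resize(b,(300,409),interpolation=3)]))
E
```

```text
shift mm [-347.8  105.1   -1.1] rot [ 0.1 -0.  85.8] | t 22.6 [0.4504 0.0496 0.1687] F [ 0.2  0.7 -3. ] op 0.27 g 63
```

View pics/s5.png

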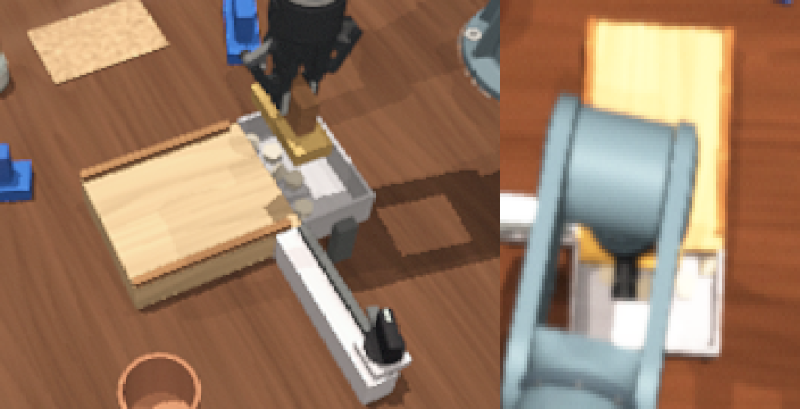

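Call:
servo_tool(
  series="1 -0.029 0.0087 0 0 0 7;1 -0.058 0.0175 0 0 0 14;1 -0.087 0.0262 0 0 0 21;1 -0.116 0.035 0 0 0 28;1 -0.145 0.0437 0 0 0 35;1 -0.174 0.0525 0 0 0 42;1 -0.203 0.0612 0 0 0 49;1 -0.232 0.07 0 0 0 56;1 -0.261 0.0787 0 0 0 63;1 -0.29 0.0875 0 0 0 70;1 -0.319 0.0962 0 0 0 77;1 -0.348 0.105 0 0 0 84",
)

```text
time_s: 23.75
eef_pos: [0.5407, -0.3026, 0.1651]
eef_rot: [-0.002, 1.0, 0.03, -0.002]
wrist_force: [0.3, -0.1, -3.7]
opening: 0.272
grasp_force: 62.9
```

Call:
servo_tool(
  series="1 0 0 0 0 0 -0.3;1 0 0 0 0 0 0;1 0 0 0 0 0 0",
)

```text
time_s: 24.0
eef_pos: [0.5407, -0.3011, 0.1658]
eef_rot: [-0.002, 0.999, 0.033, -0.002]
wrist_force: [0.6, -0.1, -3.6]
opening: 0.274
grasp_force: 62.9
```

```bash
cat > t.py <<'E'
from h import *
from g import O,B
for n in("scene","top"):
  c=cam(n); P=cloud(c); d=(P[...,:2]-O)*1000; bx=d@[np.cos(B),np.sin(B)]; by=d@[-np.sin(B),np.cos(B)]; Z=P[...,2]
  m=((bx>-158)&(bx<-60)&(abs(by)<78)&(Z>.010)&(Z<.08)); m&=(abs(by)<76)&(bx>-152)
  m|=(bx>-60)&(bx<138)&(abs(by)<70)&(Z>.050)&(Z<.09)
  m&=~((bx>-76)&(Z<.049))
  k=cv2.connectedComponentsWithStats(m.astype(np.uint8))
  for i in range(1,k[0]):
    s=k[1]==i
    if s.sum()>6: print(n,"board x,y",np.round([bx[s].mean(),by[s].mean()],0),"zmax %.3f med %.3f"%(Z[s].max(),np.median(Z[s])),"xmax %.0f"%bx[s].max(),s.sum())
E
python3 t.py; python3 g.py w .542 -.302 .035 2
python3 - <<'E'
from h import *
c=cam("scene"); hsv=cv2.cvtColor(c["img"],cv2.COLOR_RGB2HSV); P=cloud(c)
m=((hsv[...,0]>9)&(hsv[...,0]<28)&(hsv[...,2]>150)&(hsv[...,1]>60)&(abs(P[...,1]+.3)<.12)&(abs(P[...,0]-.54)<.13)&(P[...,2]<.01)).astype(np.uint8)
m=cv2.morphologyEx(m,cv2.MORPH_OPEN,np.ones((2,2)));k=cv2.connectedComponentsWithStats(m);i=1+np.argmax(k[2][1:,4])
print(k[2][i],cv2.minAreaRect((P[k[1]==i][:,:2]*1000).astype(np.float32)))
a=c["img"][80:290,160:400,::-1]; b=cam("top")["img"][160:270,190:290,::-1]
cv2.imwrite("pics/s6.png",np.hstack([cv2.resize(a,(500,437),interpolation=3),cv2.resize(b,(300,437),interpolation=3)]))
E
```

```text
scene board x,y [-86. -65.] zmax 0.049 med 0.024 xmax -67 23
scene board x,y [-103.  -45.] zmax 0.021 med 0.017 xmax -92 51
scene board x,y [-103.   -5.] zmax 0.030 med 0.017 xmax -85 96
scene board x,y [-96.  48.] zmax 0.031 med 0.017 xmax -82 60
top board x,y [-91.  55.] zmax 0.032 med 0.019 xmax -77 56
top board x,y [-101.   -4.] zmax 0.033 med 0.018 xmax -82 66
top board x,y [-83. -67.] zmax 0.036 med 0.023 xmax -77 23
top board x,y [-101.  -44.] zmax 0.032 med 0.016 xmax -89 37
shift mm [  0.9   1.7 132. ] rot [-0.1  0.1  1.9] | t 24.1 [ 0.5413 -0.3007  0.167 ] F [-0.6  0.6 -3.8] op 0.28 g 63
[ 193  119   61   39 1365] ((650.04638671875, 131.07305908203125), (1057.4879150390625, 186.72325134277344), 75.54325866699219)
```

View pics/s6.png

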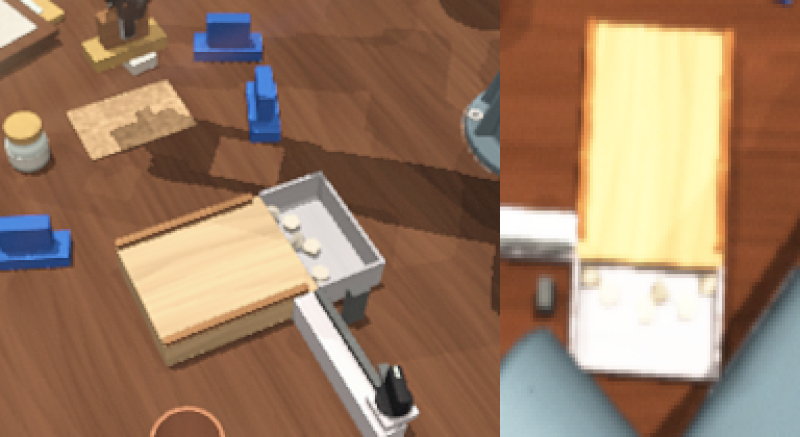

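Board is empty and all six chips lie in the trough (top view about y=280–312). Now the mat's corners by rays: crop (68,118), (172,82), (195,122), (95,157).

Run:
```python
from h import *
c=cam("scene"); q=np.array([ray(c,160+.48*u,80+.48*v,.004)[:2] for u,v in((68,118),(172,82),(195,122),(95,157))]); print(q.round(3),q.mean(0).round(4), np.degrees(np.arctan2(*(q[0]-q[1])[::-1])))
P=cloud(c);hsv=cv2.cvtColor(c["img"],cv2.COLOR_RGB2HSV)
from m import rect
e=ctrl.get_obs()["eef_pos"]
for a in np.arange(.138,.18,.006):
  s=(abs(P[...,2]-a)<.003)&(abs(P[...,0]-e[0])<.08)&(abs(P[...,1]-e[1])<.06)&(hsv[...,1]>70)
  if s.sum()>5: print(round(a,3),rect(P[s]))
```

```text
[[ 0.624 -0.349]
 [ 0.447 -0.352]
 [ 0.453 -0.255]
 [ 0.617 -0.255]] [ 0.5351 -0.3029] 0.770438016609266
0.144 (array([ 548. , -281.4]), array([ 38.2, 111. ]), 73.3, 33)
0.15 (array([ 547. , -279.3]), array([ 40.9, 114. ]), 72.4, 64)
0.156 (array([ 545.9, -280.3]), array([ 38.1, 113.9]), 73.4, 64)
0.162 (array([ 539.7, -298.9]), array([110.1,  48.1]), 2.3, 194)
0.168 (array([ 539.8, -296.5]), array([106.8,  43.8]), 1.9, 87)
0.174 (array([ 541.9, -290.5]), array([20.6, 70.3]), 78.7, 32)
```

Call:
servo_tool(
  series="1 -0.003 0.002 0.02 0 0 0;1 -0.003 0.002 0.05 0 0 0;1 -0.003 0.002 0.08 0 0 0;1 -0.003 0.002 0.1 0 0 0;1 -0.003 0.002 0.115 0 0 0;1 -0.003 0.002 0.125 0 0 0;1 -0.003 0.002 0.13 0 0 0;1 -0.003 0.002 0.132 0 0 0;1 -0.003 0.002 0.134 0 0 0;1 -0.003 0.002 0.134 0 0 0;1 -0.003 0.002 0.134 0 0 0",
)

```text
time_s: 25.17
eef_pos: [0.5398, -0.3049, 0.0357]
eef_rot: [0.001, 0.999, 0.033, 0.001]
wrist_force: [0.6, -0.2, -3.3]
opening: 0.272
grasp_force: 62.9
```

Call:
servo_tool(
  series="1 0 0 0.002 0 0 0;1 0 0 0.004 0 0 0;1 0 0 0.005 0 0 0;1 0 0 0.005 0 0 0;1 0 0 0.005 0 0 0",
)

```text
time_s: 25.58
eef_pos: [0.5395, -0.3047, 0.0305]
eef_rot: [0.0, 0.999, 0.033, 0.0]
wrist_force: [-2.5, 1.0, 5.2]
opening: 0.274
grasp_force: 63.9
```

Call:
servo_tool(
  series="-1 0 0 -0.001 0 0 0;-1 0 0 -0.001 0 0 0;-1 0 0 -0.001 0 0 0;-1 0 0 -0.001 0 0 0;-1 0 0 -0.001 0 0 0;-1 0 0 -0.001 0 0 0;-1 0 0 -0.03 0 0 0;-1 0 0 -0.06 0 0 0;-1 0 0 -0.1 0 0 0;-1 0 0 -0.14 0 0 0;-1 0 0 -0.18 0 0 0;-1 0 0 -0.18 0 0 0",
)

```text
time_s: 26.58
eef_pos: [0.5431, -0.3075, 0.2199]
eef_rot: [0.005, 0.999, 0.033, 0.006]
wrist_force: [0.3, -0.8, 1.4]
opening: 1.0
grasp_force: 0.0
```

```bash
python3 m.py | grep "brass\|handle\|knob"; python3 g.py w .4762 .2985 .21 70.6
```

```text
top knob (array([477., 297.]), array([45.9, 15.3]), 70.1, 41) [0.476 0.301 0.105]
shift mm [ -25.7 -608.2    1. ] rot [  0.7  -0.1 -66.8] | t 26.6 [ 0.5419 -0.3066  0.2159] F [0.1 0.5 0.1] op 1.00 g 0Traceback (most recent call last):
  File "m.py", line 16, in <module>
    pr("brass",(Z>.015)&(Z<.034)&(Y<-.1)&(H>15)&(H<28)&(S>110))
    ~~^^^^^^^^^^^^^^^^^^^^^^^^^^^^^^^^^^^^^^^^^^^^^^^^^^^^^^^^^
  File "m.py", line 11, in pr
    k=cv2.connectedComponentsWithStats(m.astype(np.uint8)); i=1+np.argmax(k[2][1:,4]); print(n,name,rect(P[k[1]==i]),np.round(np.median(P[k[1]==i],0),3))
                                                                ~~~~~~~~~^^^^^^^^^^^^
    return _wrapfunc(a, 'argmax', axis=axis, out=out, **kwds)
    return bound(*args, **kwds)
ValueError: attempt to get argmax of an empty sequence
```

Knob at (0.477, 0.297), angle about 70°. Moving there.

Call:
servo_tool(
  series="-1 -0.025 -0.608 0 0 0 -66.8;-1 -0.025 -0.608 0 0 0 -66.8;-1 -0.025 -0.608 0 0 0 -66.8;-1 -0.025 -0.608 0 0 0 -66.8;-1 -0.025 -0.608 0 0 0 -66.8;-1 -0.025 -0.608 0 0 0 -66.8;-1 -0.025 -0.608 0 0 0 -66.8;-1 -0.025 -0.608 0 0 0 -66.8;-1 -0.025 -0.608 0 0 0 -66.8;-1 -0.025 -0.608 0 0 0 -66.8;-1 -0.025 -0.608 0 0 0 -66.8;-1 -0.025 -0.608 0 0 0 -66.8",
)

```text
time_s: 27.63
eef_pos: [0.4845, 0.1946, 0.2084]
eef_rot: [-0.0, 0.816, 0.578, -0.001]
wrist_force: [1.3, -0.2, 0.3]
opening: 1.003
grasp_force: 0.0
```

Call:
servo_tool(
  series="-1 0 0 0 0 0 0;-1 0 0 0 0 0 0;-1 0 0 0 0 0 0",
)

```text
time_s: 27.88
eef_pos: [0.4852, 0.1926, 0.2085]
eef_rot: [-0.0, 0.816, 0.578, -0.001]
wrist_force: [0.2, 0.2, 0.4]
opening: 0.998
grasp_force: 0.0
```

```bash
python3 m.py | grep "scene brass\|handle\|knob"; python3 g.py w .4762 .2985 .20 70.6
```

```text
top knob (array([474.1, 289.7]), array([28.7, 15.8]), 67.7, 30) [0.472 0.287 0.106]
top handle (array([ 525.8, -282. ]), array([69.8, 24.9]), 4.8, 151) [ 0.525 -0.281  0.074]
scene knob (array([474.5, 297.2]), array([46.3, 16.7]), 69.3, 161) [0.478 0.301 0.107]
scene brass (array([ 523.8, -282.2]), array([108.8,  48.6]), 3.8, 282) [ 0.535 -0.269  0.026]
scene handle (array([ 524.1, -281.8]), array([69.8, 29.1]), 4.2, 203) [ 0.524 -0.277  0.075]
shift mm [ 97.7 -45.1   9.1] rot [-0.   0.  -0.2] | t 28.0 [0.486  0.1913 0.2091] F [ 0.6 -0.3  0.4] op 1.00 g 0
```

Run:
```python
from h import *
c=cam("scene"); o=np.vstack([proj(c,[.525,-.282,.02])]); u,v=map(int,o[0])
a=c["img"][v-40:v+40,u-50:u+50,::-1]; cv2.imwrite("pics/b7.png",cv2.resize(a,(800,640)[:2],interpolation=3)[:600]); print(u,v)
```

```text
229 136
```

View pics/b7.png

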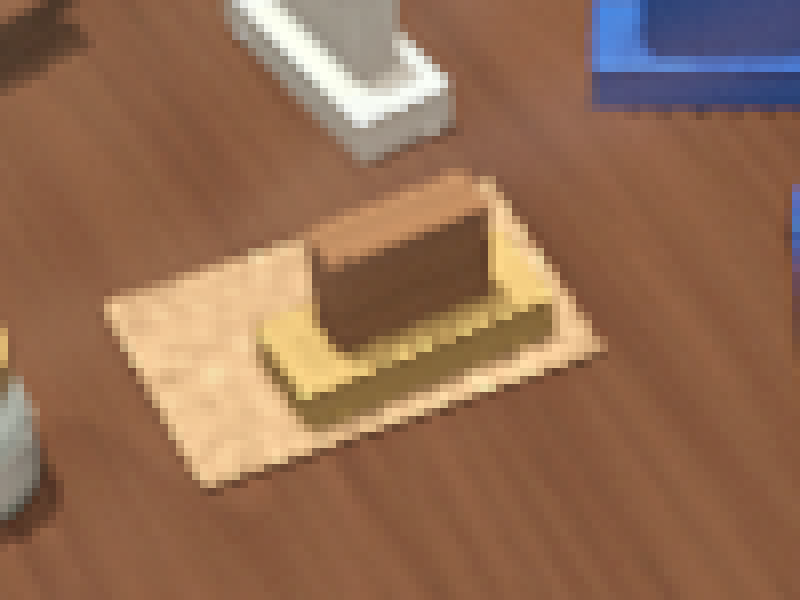

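The block was knocked, but it stands upright and wholly on the mat (foot corners at crop (260,340)–(553,300), inside the mat's edge), so I leave it. On to the knob.

Call:
servo_tool(
  series="-1 0.035 -0.015 0 0 0 0;-1 0.07 -0.03 0 0 0 0;-1 0.098 -0.045 0 0 0 0;-1 0.098 -0.045 0 0 0 0;-1 0.098 -0.045 0 0 0 0;-1 0.098 -0.045 0.03 0 0 0;-1 0.098 -0.045 0.06 0 0 0;-1 0.098 -0.045 0.09 0 0 0;-1 0.098 -0.045 0.11 0 0 0;-1 0.098 -0.045 0.13 0 0 0;-1 0.098 -0.045 0.139 0 0 0;-1 0.098 -0.045 0.139 0 0 0",
)

```text
time_s: 29.08
eef_pos: [0.4748, 0.2979, 0.0683]
eef_rot: [-0.0, 0.817, 0.577, -0.002]
wrist_force: [-0.1, 0.2, 0.9]
opening: 0.998
grasp_force: 0.0
```

```bash
python3 g.py w .4765 .2985 .0695 70.6
```

```text
shift mm [ 1.1  1.4 -1.2] rot [-0.2  0.2 -0.2] | t 29.1 [0.4748 0.2979 0.0683] F [-0.1  0.2  0.9] op 1.00 g 0
```

Call:
servo_tool(
  series="1 0.001 0.001 -0.001 0 0 0;1 0.001 0.001 -0.001 0 0 0;1 0.001 0.001 -0.001 0 0 0;1 0.001 0.001 -0.001 0 0 0;1 0.001 0.001 -0.001 0 0 0;1 0.001 0.001 -0.001 0 0 0;1 0.001 0.001 -0.001 0 0 0;1 0.001 0.001 -0.001 0 0 0",
)

```text
time_s: 29.75
eef_pos: [0.4773, 0.301, 0.0725]
eef_rot: [-0.0, 0.816, 0.578, 0.0]
wrist_force: [-1.5, -1.6, 5.9]
opening: 0.179
grasp_force: 58.6
```

```bash
python3 g.py w .4704 .1343 .0695 70.6
```

```text
shift mm [-159.5   48.9    2.9] rot [ 0. -0. -0.] | t 29.8 [0.4773 0.301  0.0725] F [-1.5 -1.6  5.9] op 0.18 g 59
```

Call:
servo_tool(
  series="1 -0.013 0.004 0 0 0 0;1 -0.026 0.008 0 0 0 0;1 -0.04 0.0122 0 0 0 0;1 -0.053 0.0162 0 0 0 0;1 -0.066 0.0202 0 0 0 0;1 -0.08 0.0245 0 0 0 0;1 -0.093 0.0285 0 0 0 0;1 -0.106 0.0325 0 0 0 0;1 -0.12 0.0367 0 0 0 0;1 -0.133 0.0407 0 0 0 0;1 -0.146 0.0447 0 0 0 0;1 -0.159 0.0487 0 0 0 0",
)

```text
time_s: 30.75
eef_pos: [0.4712, 0.1346, 0.0725]
eef_rot: [-0.0, 0.816, 0.577, 0.002]
wrist_force: [-1.7, 38.8, 6.3]
opening: 0.172
grasp_force: 60.4
```

Call:
servo_tool(
  series="1 -0.001 0 0 0 0 0;1 -0.001 0 0 0 0 0;1 -0.001 0 0 0 0 0",
)

```text
time_s: 31.0
eef_pos: [0.4711, 0.135, 0.0726]
eef_rot: [-0.0, 0.817, 0.577, 0.002]
wrist_force: [2.1, 10.5, 2.4]
opening: 0.178
grasp_force: 60.0
```

Call:
servo_tool(
  series="1 0 0 0 0 0 6;1 0 0 0 0 0 12;1 0 0 0 0 0 18;1 0 0 0 0 0 24;1 0 0 0 0 0 30;1 0 0 0 0 0 36;1 0 0 0 0 0 42;1 0 0 0 0 0 48;1 0 0 0 0 0 54;1 0 0 0 0 0 60;1 0 0 0 0 0 66;1 0 0 0 0 0 72",
)

```text
time_s: 32.0
eef_pos: [0.473, 0.1324, 0.0726]
eef_rot: [0.001, 1.0, -0.015, 0.003]
wrist_force: [9.0, -1.8, -3.4]
opening: 0.176
grasp_force: 59.3
```

Call:
servo_tool(
  series="1 0 0 0 0 0 1;1 0 0 0 0 0 2.5;1 0 0 0 0 0 2.5;1 0 0 0 0 0 2.5",
)

```text
time_s: 32.33
eef_pos: [0.473, 0.1323, 0.0726]
eef_rot: [0.001, 0.999, -0.034, 0.003]
wrist_force: [9.5, -3.0, -4.3]
opening: 0.178
grasp_force: 60.2
```

```bash
python3 g.py w .472 .133 .07 -2.2; python3 -c "
from h import *
print(ctrl.get_obs()['torque'])"; python3 m.py | grep "scene knob\|scene gate"
```

```text
shift mm [-1.  -0.6  2.6] rot [ 0.1 -0.4 -1.7] | t 32.3 [0.473  0.1323 0.0726] F [ 9.5 -3.  -4.3] op 0.18 g 60
[-0.60139705 -1.00704911  0.72849465]
scene knob (array([483.2, 130.1]), array([23.4, 15.1]), 25.6, 69) [0.485 0.131 0.107]
scene gate/carr (array([464.5,  28.4]), array([139.7,  11.5]), 88.1, 183) [0.466 0.029 0.059]
```

Call:
servo_tool(
  series="-1 0 0 0 0 0 -1;-1 0 0 0 0 0 -1;-1 0 0 0 0 0 -1;-1 0 0 0 0 0 -1;-1 0 0 0 0 0 -1;-1 0 0 0 0 0 -1;-1 0 0 -0.03 0 0 -1;-1 0 0 -0.06 0 0 -1;-1 0 0 -0.1 0 0 -1;-1 0 0 -0.13 0 0 -1;-1 0 0 -0.15 0 0 -1;-1 0 0 -0.15 0 0 -1",
)

```text
time_s: 33.48
eef_pos: [0.4729, 0.1339, 0.227]
eef_rot: [-0.0, 1.0, -0.025, 0.005]
wrist_force: [1.3, 0.0, 0.4]
opening: 1.003
grasp_force: 0.0
```

```bash
python3 m.py | grep "knob\|gate\|brass\|handle"; python3 t.py; cp pics/crop1.png pics/crop8.png; python3 g.py w .4 .1 .25 0
```

```text
top knob (array([462.7, 137.2]), array([27.8,  7.4]), 3.2, 18) [0.464 0.138 0.108]
top gate/carr (array([467.6,  33.4]), array([134.3,   8.1]), 87.4, 80) [0.467 0.035 0.058]
top brass (array([ 526.6, -280.1]), array([111.6,  44.2]), 4.9, 152) [ 0.512 -0.269  0.024]
top handle (array([ 526.5, -281.5]), array([71.9, 25.3]), 3.1, 151) [ 0.525 -0.281  0.075]
scene knob (array([470.4, 133.5]), array([17.3, 42.6]), 87.3, 143) [0.474 0.137 0.106]
scene gate/carr (array([464.6,  28.2]), array([141.9,  11.9]), 87.9, 187) [0.466 0.03  0.059]
scene brass (array([ 523.5, -281.5]), array([111.4,  47.9]), 2.0, 289) [ 0.536 -0.269  0.025]
scene handle (array([ 524.1, -282.6]), array([71.1, 29.1]), 3.9, 202) [ 0.525 -0.276  0.075]
scene board x,y [-81. -10.] zmax 0.063 med 0.053 xmax -60 373
top board x,y [-63.  -1.] zmax 0.069 med 0.059 xmax -50 139
top board x,y [-92.  51.] zmax 0.032 med 0.019 xmax -78 49
top board x,y [-100.   -4.] zmax 0.031 med 0.018 xmax -80 62
top board x,y [-83. -67.] zmax 0.030 med 0.024 xmax -78 24
top board x,y [-102.  -45.] zmax 0.026 med 0.017 xmax -92 38
shift mm [-67.2  37.1 -29.9] rot [ 0.   0.2 -2.9] | t 33.7 [0.4689 0.1336 0.2199] F [-0.5 -0.   0.4] op 1.00 g 0
```

View pics/crop8.png

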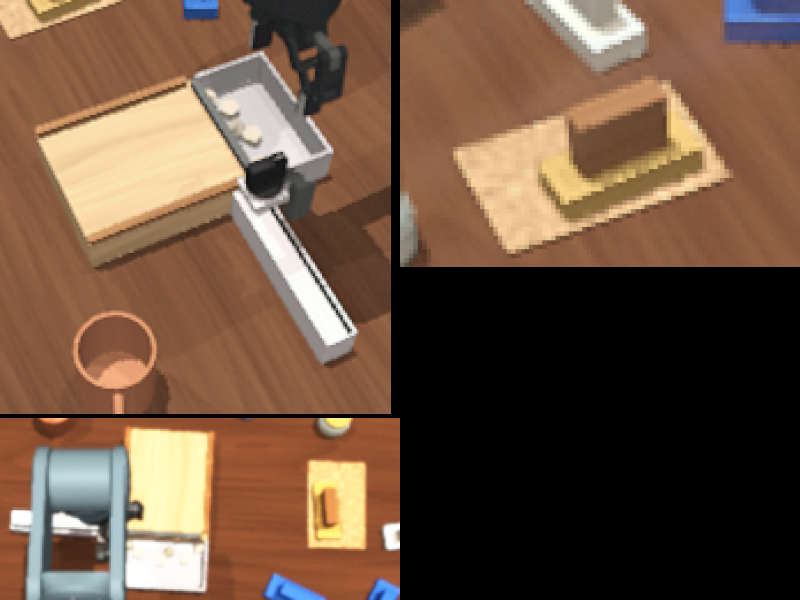

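The gate is shut, the knob bar is back at its locked angle, the chips are in the trough, and the block is upright on the mat. Handing in.

```bash
python3 -c "
from h import *
print(ctrl.hand_in())"
```

```text
the job is handed in; nothing more can be done
None
```

I handed the job in, with no verdict returned: all six chips are in the trough, the gate is shut with its knob turned back to locked, and the block stands upright on its mat. The block was knocked off-centre after I placed it, leaving about 8 mm to the mat's nearest edge, so I left it there.

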